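Let one tin out of the gravity rack

TASK

Let one tin with the blue, white and red label out of its dispenser rack: with the fingertips press the red pad at the rear of that rack's rocker all the way down, so that the gate at its other end lifts, and keep it down until the front tin lies in the tray. Then let the pad come fully up, so that the gate drops behind that tin and holds back the next one. Use nothing but the pad: do not touch or pick up any tin, and leave the rack with the green tins and the things around as they are.

Things in the scene. Friction and masses are not known exactly. Their poses are not given: they have to be found in the camera images.
- tomato_rack: fixed rack for tins with the blue, white and red label, 238 (x) x 145 (y) mm, wooden sides; may be left or right. Origin under its middle on the worktop, +x to its back. Its lane falls 9 degrees to the front (-x), to a tray with a 35 mm lip. Two tins lie across it, axes at x = -1 mm (held by the gate) and 74 mm; the tray takes one tin, axis at x = -75, z = 56 mm when home. The rocker's shaft is at x = 11, z = 125 mm
- tomato_rocker (a joint): rocker of the tomato rack, red pad at its rear end, gate bar at its front end. 0 = gate down, pad up; 0.45 rad = pad down at its stop. A spring returns it; the pad needs 4 to 7 N. From about 0.35 the gate clears the tins: the front one rolls into the tray in about a second, the next stops against it, and the gate then falls between the two
- tomato_rocker_pad (a point): centre of the top face of the red pad (46 x 50 x 7 mm) of the tomato rack. At rest 55 mm behind (rack +x) and 37 mm above the shaft, 162 mm above the worktop, face tilted 13 degrees, rear edge high; pressed home it has sunk 28 mm, moved 10 mm to the back and tilts 13 degrees the other way. Nothing near it is higher
- tomato_rocker_gate (a point): middle of the gate bar (8 mm thick, 84 long) of the tomato rack
- tomato_tin_1_mid (a point): centre of the front tin, at the gate, of the tomato rack: 75 mm thick, 110 long, about 0.5 kg, loose, lying on its side; this point's z axis runs along the tin
- tomato_tin_1: the same tin; origin at the centre of its bottom end, z along its axis
- tomato_tin_2_mid (a point): centre of the next tin, behind it, of the tomato rack: 75 mm thick, 110 long, about 0.5 kg, loose, lying on its side; this point's z axis runs along the tin
- tomato_tin_2: the same tin; origin at the centre of its bottom end, z along its axis
- pea_rack: fixed rack for tins with the green label with a white band, 238 (x) x 145 (y) mm, wooden sides; may be left or right. Origin under its middle on the worktop, +x to its back. Its lane falls 9 degrees to the front (-x), to a tray with a 35 mm lip. Two tins lie across it, axes at x = -1 mm (held by the gate) and 74 mm; the tray takes one tin, axis at x = -75, z = 56 mm when home. The rocker's shaft is at x = 11, z = 125 mm
- pea_rocker (a joint): rocker of the pea rack, red pad at its rear end, gate bar at its front end. 0 = gate down, pad up; 0.45 rad = pad down at its stop. A spring returns it; the pad needs 4 to 7 N. From about 0.35 the gate clears the tins: the front one rolls into the tray in about a second, the next stops against it, and the gate then falls between the two
- pea_rocker_pad (a point): centre of the top face of the red pad (46 x 50 x 7 mm) of the pea rack. At rest 55 mm behind (rack +x) and 37 mm above the shaft, 162 mm above the worktop, face tilted 13 degrees, rear edge high; pressed home it has sunk 28 mm, moved 10 mm to the back and tilts 13 degrees the other way. Nothing near it is higher
- pea_rocker_gate (a point): middle of the gate bar (8 mm thick, 84 long) of the pea rack
- pea_tin_1_mid (a point): centre of the front tin, at the gate, of the pea rack: 75 mm thick, 110 long, about 0.5 kg, loose, lying on its side; this point's z axis runs along the tin
- pea_tin_1: the same tin; origin at the centre of its bottom end, z along its axis
- pea_tin_2_mid (a point): centre of the next tin, behind it, of the pea rack: 75 mm thick, 110 long, about 0.5 kg, loose, lying on its side; this point's z axis runs along the tin
- pea_tin_2: the same tin; origin at the centre of its bottom end, z along its axis
- mug: green and white mug, 86 mm wide, 88 high, loose; origin under its middle
- can_opener: can opener with yellow handle, 174 x 41 x 20 mm, lying loose; origin under its middle
- salt_shaker: salt shaker, 44 mm thick, 90 high, loose; origin under its middle

How it is judged:
By the outcome, as a careful person would: the job done as asked, in the order asked, and still so for the second after the job is handed in, with the robot touching nothing.
It also fails if it takes over 27 s, if anything falls off the work surface, if the arm or the gripper's body presses on something with over 40 N, if the wrist force passes 120 N, or if a joint passes its speed limit or range.

ROBOT

A 7-joint arm with a two-finger parallel gripper is mounted at the origin on a cart in front of the work surface, level with it; the furniture and walls round the work are solid. World frame = base frame: x ahead of the robot, y to its left, z up, the work surface at z = 0. Lengths are in m, angles in rad, forces in N, time in s.
With the tool pointing down it reaches from about 0.4 to 0.85 m from the base axis. Payload 4.5 kg.
Tool frame: the origin (TCP) lies where the fingers leave the gripper's body, on its centre line; the fingertips stand 64 mm ahead of it and the grasp point (between the pads) lies 45 mm ahead of it; z points along the fingers, y is the direction in which the jaws open and shut (so a half turn about z gives the same grasp; the last joint's range is limited). The gripper opens to 88 mm and grips with 3 to 60 N. Pads are 18 mm wide; open, the fingers measure 123 mm over their backs; the gripper's body (75 mm by 187 mm) begins 45 mm behind the grasp point.
Start: joints at [-1.201, 0.689, -0.195, 1.565, 0.157, 0.902, -0.215], TCP at [0.206, 0.59, 0.303] pointing down, gripper open.
Joint ranges: [-3.01, 3.01], [-0.46, 2.08], [-1.47, 1.51], [0.13, 2.56], [-1, 4.14], [0.04, 2.09], [-2.66, 2.66]. Speed limits (rad/s): [2.57, 2.57, 3.14, 3.14, 3.14, 3.14, 3.14].

INTERFACE

Orientations are given as a unit quaternion [x, y, z, w].
In Python, from plant import monitor, snapshot, workorder, finder gives the robot as it stands.
- The arm moves only by the tool carry_out, never from a script. Its argument "motion" is one flat list of numbers, 6 for each row, row after row: the shift along the tool's x, y, z in cm, then the turn, a rotation vector about the tool's x, y, z in rad. In form: [x, y, z, rx, ry, rz, x, y, z, rx, ry, rz, ...]. A call has 1 to 8 rows; each row shifts and turns the commanded pose from where the row before left it, along the tool's axes as they then stand; what a row does not reach is not made up. A row lasts 1/8 s, in which the tool goes at most 62.5 mm and 10.7 degrees, less where a joint would pass 70% of its speed; a pose out of reach is approached as far as the arm can. A call with a gripper value outside its range is refused whole. "hand" is the finger opening in cm, from 0 to 8.81, set as the call begins (left out, the last holds). The fingers move at their own pace and stop on an object; "grip_force" is the grip in N (left out, the last holds). Time passes only in rows, so rows that do not move let the fingers close. It gives the time, the measured TCP pose, the force and the opening at its end, in the units of the state.
- monitor.get_state(): the state, without advancing time (a new reading comes with each control period).
- snapshot(name): name is "scene" or "top" or "wrist"; returns a dict with "frame" (420x560x3 uint8, red, green, blue), "range_z" (420x560 float32, m along the optical axis (not along the pixel's ray), 0 where there is no reading), "fx", "fy", "cx", "cy" (pixels), "D" ([k1, k2, p1, p2, k3] as OpenCV has them; the pictures are not rectified), "rvec" (rotation vector, rad) and "tvec" (3), from world to camera coordinates, as OpenCV has them; the wrist camera has in their place "hand_eye" (4x4, takes a point from camera to tool coordinates, whose origin is the TCP and whose axes are the flange's). Camera axes: x right, y down, z forward; pixel columns grow to the right and rows downward; lengths in m; the calibration is good to about 2 mm. A picture is of the moment at which its call begins: read the wrist's pose just before it.
- workorder.finish_job(): hands the job in, once; it reports no verdict.
Trained networks look in a picture, given as the dict that the camera call returned (one of the last four; its "shot" number tells which), for a name from the list of things; names that differ only in an ending like _2 or _b are one class to them, and where a whole thing is asked for, a point or a joint stands for the part that bears it (a point fixed in the world has none). Each returns a list of dicts, best first, with "p" (0 to 1); they miss things now and then, are a little off and sometimes report something else, mostly with a low value. They report only what shows in the picture. A call takes as long as a camera call.
- finder.masks_of(picture, thing): "pixels" (420x560 bool, what is visible of it) and "extent" ([left, top, right, bottom] in pixels, round what is visible of it).
The state is a dict: "clock": time; "q": joint angles; "qd": joint speeds; "joint_torque": joint torques, N m; "tool_pos": TCP position; "eef_rot": TCP orientation; "contact_force": force on the tool from outside, world axes, zero at the start; "moment": the same for the moment, N m; "opening": opening from 0.0 (shut) to 1.0 (fully open).
Only numpy, scipy, OpenCV 4.12 (cv2) and the standard library are available. Lean on these libraries where they do the work, as an engineer would, in place of code of your own. Each camera call takes 0.05 s, during which the arm holds its last target. There are 200 camera calls.

## Working session

There is one attempt and no reset: what is moved stays moved. The work goes in short steps, Python scripts to look and compute and a tool call to move; the robot and the scene stay as the last step left them, time stands still between calls to the robot, and variables do not carry over. Pictures are saved under pics/ and viewed, about 8 in all and at most 12, crops included, and the job is handed in when it is done.

Besides the shell and the picture viewer there is one more tool, called after ">>>" as name(argument=value, ...) on one line, values as JSON. carry_out: Moves the arm, as the interface text tells. Its arguments: {"type":"object","properties":{"motion":{"type":"array"},"hand":{"type":"number"},"grip_force":{"type":"number"}},"required":["motion"]}

```bash
mkdir -p pics
cat > h.py <<'E'
import numpy as np, cv2
from plant import monitor, snapshot, workorder, finder
from scipy.spatial.transform import Rotation as R
def pts(pic, mask=None):
    d=pic["range_z"]; m=d>0
    if mask is not None: m&=mask
    v,u=np.nonzero(m)
    K=np.array([[pic["fx"],0,pic["cx"]],[0,pic["fy"],pic["cy"]],[0,0,1.]])
    n=cv2.undistortPoints(np.stack([u,v],1).astype(float)[:,None],K,np.array(pic["D"],float))[:,0]
    z=d[v,u]; c=np.c_[n*z[:,None],z]
    if "rvec" in pic:
        Rm=cv2.Rodrigues(np.array(pic["rvec"],float))[0]
        return (c-np.array(pic["tvec"]).ravel())@Rm,u,v
    return c,u,v
def save(pic,name): cv2.imwrite(f"pics/{name}.png",pic["frame"][:,:,::-1])
E
python3 - <<'E'
from h import *
s=monitor.get_state(); print({k:np.round(v,3) for k,v in s.items()})
for n in ["top","scene"]:
    p=snapshot(n); save(p,n)
    for t in ["tomato_rack","pea_rack","tomato_rocker_pad","pea_rocker_pad","tomato_tin_1","pea_tin_1"]:
        for r in finder.masks_of(p,t)[:3]:
            P,_,_=pts(p,r["pixels"])
            print(n,t,round(r["p"],2),np.round(r["extent"]),len(P),np.round(np.median(P,0),3) if len(P) else "", np.round(np.percentile(P,[2,98],axis=0),3).tolist() if len(P) else "")
E
```

```text
{'clock': np.float64(0.0), 'q': array([-1.201,  0.69 , -0.195,  1.566,  0.157,  0.903, -0.215]), 'qd': array([ 0.002,  0.001, -0.002,  0.   ,  0.   ,  0.001,  0.001]), 'joint_torque': array([ 0.0000e+00, -5.2757e+01, -1.2670e+00, -1.5344e+01, -5.3000e-02,
        6.0000e-03,  0.0000e+00]), 'tool_pos': array([0.206, 0.59 , 0.302]), 'eef_rot': array([ 0.167,  0.986, -0.001, -0.   ]), 'contact_force': array([ 0.499, -0.159, -0.614]), 'moment': array([-0.044, -0.044,  0.012]), 'opening': np.float64(0.999)}
top tomato_rack 0.71 [353. 238. 462. 303.] 3786 [ 0.446 -0.25   0.066] [[0.378, -0.397, 0.011], [0.515, -0.173, 0.165]]
top tomato_rack 0.32 [252. 251. 311. 278.] 991 [0.458 0.025 0.136] [[0.436, -0.034, 0.083], [0.482, 0.096, 0.167]]
top pea_rack 0.82 [224. 232. 320. 299.] 3283 [0.458 0.074 0.071] [[0.393, -0.067, 0.012], [0.526, 0.163, 0.166]]
top pea_rack 0.35 [422. 243. 459. 290.] 932 [ 0.433 -0.34   0.108] [[0.398, -0.384, 0.077], [0.506, -0.318, 0.117]]
top tomato_rocker_pad 0.97 [391. 253. 464. 286.] 1140 [ 0.449 -0.32   0.138] [[0.428, -0.369, 0.081], [0.476, -0.237, 0.167]]
to
[... 963 characters left out ...]
d 0.38 [341. 256. 404. 287.] 524 [ 0.435 -0.295  0.129] [[0.404, -0.369, 0.032], [0.591, -0.235, 0.165]]
scene pea_rocker_pad 0.64 [245. 218. 294. 234.] 308 [0.447 0.033 0.133] [[0.426, -0.036, 0.093], [0.474, 0.102, 0.166]]
scene tomato_tin_1 0.91 [344. 267. 389. 300.] 686 [ 0.419 -0.299  0.092] [[0.374, -0.327, 0.064], [0.496, -0.251, 0.129]]
scene tomato_tin_1 0.79 [371. 268. 417. 303.] 1146 [ 0.427 -0.367  0.103] [[0.391, -0.394, 0.076], [0.501, -0.321, 0.115]]
scene pea_tin_1 0.95 [242. 229. 283. 253.] 371 [0.435 0.037 0.096] [[0.397, 0.022, 0.07], [0.502, 0.082, 0.105]]
scene pea_tin_1 0.73 [259. 232. 304. 257.] 852 [ 0.429 -0.037  0.103] [[0.394, -0.057, 0.079], [0.501, 0.012, 0.116]]
```

```bash
python3 -c "
import cv2,numpy as np
a=cv2.imread('pics/top.png');b=cv2.imread('pics/scene.png')
cv2.imwrite('pics/both.png',cv2.resize(np.vstack([a,b]),(400,600)))"
```

```text
(no output)
```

View pics/top.png

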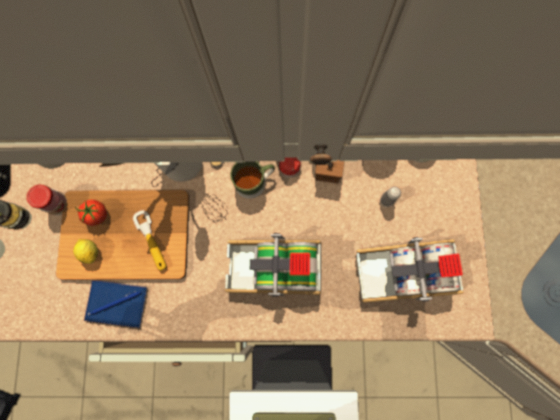

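View pics/scene.png

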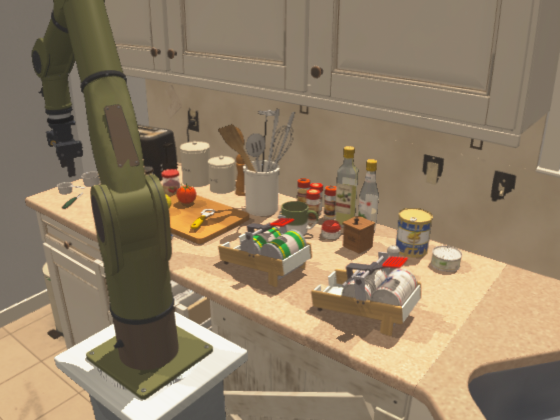

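The tomato rack (blue/white/red tins) is the right one: its pad is at about (450,265) in the top view and (395,262) in the scene view. The pea rack is on the left, with its pad at about (300,264). Both racks' backs point to world −y. Next I measure the red pad.

```bash
cat >> h.py <<'E'
def red(pic):
    f=cv2.cvtColor(pic["frame"],cv2.COLOR_RGB2HSV); h,s,v=cv2.split(f)
    return ((h<6)|(h>174))&(s>190)&(v>110)
E
python3 - <<'E'
from h import *
for n in ["top","scene"]:
    p=snapshot(n); P,u,v=pts(p,red(p))
    for name,c in [("tom",(-0.45,-0.25)),("pea",(-0.13,0.05))]:
        m=(P[:,1]>c[0])&(P[:,1]<c[1])&(P[:,2]>.14)&(P[:,2]<.19)&(P[:,0]<.55)&(P[:,0]>.35); Q=P[m]
        if len(Q)<10: print(n,name,len(Q)); continue
        r=cv2.minAreaRect((Q[:,:2]*1000).astype(np.float32))
        c_=np.linalg.lstsq(np.c_[Q[:,:2]-Q[:,:2].mean(0),np.ones(len(Q))],Q[:,2],rcond=None)[0]
        print(n,name,len(Q),np.round(Q.mean(0),4),np.round(r[0]),np.round(r[1]),round(r[2],1),"grad",np.round(c_,3))
    A,_,_=pts(p)
    for zlo,zhi in [(.12,.3),(.3,.45),(.45,.8),(.8,1.6)]:
        m=(A[:,2]>zlo)&(A[:,2]<zhi)&(abs(A[:,1]+.1)<.6)&(A[:,0]>.2)
        if m.any(): print(n,zlo,zhi,"x pct",np.round(np.percentile(A[m,0],[0,1,5,20,50]),3))
    m=(A[:,2]>.12)&(A[:,2]<.5)&(A[:,0]>.3)&(A[:,0]<.58)&(A[:,1]>-.6)&(A[:,1]<.3)
    H=A[m]; print("tall stuff near",len(H), np.round(H[H[:,2]>.175][:10],2).tolist())
# rack axis from wooden rack mask
p=snapshot("top")
r=finder.masks_of(p,"tomato_rack")[0]; P,_,_=pts(p,r["pixels"])
rr=cv2.minAreaRect((P[:,:2]*1000).astype(np.float32)); print(rr)
E
```

```text
top tom 407 [ 0.4509 -0.3488  0.1615] [ 451. -348.] [44. 43.] 4.9 grad [ 0.015 -0.24   0.162]
top pea 387 [ 0.4556 -0.0142  0.1618] [456. -14.] [40. 45.] 89.2 grad [ 0.004 -0.233  0.162]
top 0.12 0.3 x pct [0.376 0.38  0.405 0.439 0.456]
top 0.3 0.45 x pct [0.2   0.201 0.202 0.206 0.211]
top 0.45 0.8 x pct [0.559 0.584 0.585 0.586 0.588]
top 0.8 1.6 x pct [0.583 0.584 0.584 0.585 0.587]
tall stuff near 2190 []
scene tom 174 [ 0.4431 -0.3512  0.1609] [ 445. -350.] [52. 42.] 3.3 grad [ 0.017 -0.22   0.161]
scene pea 97 [ 0.4462 -0.0219  0.1629] [450. -20.] [35. 53.] 79.1 grad [ 0.01  -0.162  0.163]
scene 0.12 0.3 x pct [0.366 0.422 0.641 0.832 0.901]
scene 0.3 0.45 x pct [0.2   0.599 0.601 0.606 0.901]
scene 0.45 0.8 x pct [0.201 0.577 0.579 0.581 0.585]
tall stuff near 1575 [[0.58, 0.3, 0.5], [0.58, 0.29, 0.5], [0.58, 0.27, 0.5], [0.58, 0.3, 0.49], [0.58, 0.29, 0.49], [0.58, 0.28, 0.49], [0.58, 0.28, 0.5], [0.58, 0.26, 0.5], [0.58, 0.26, 0.5], [0.58, 0.25, 0.5]]
((452.89404296875, -354.6368713378906), (109.23831939697266, 69.72431182861328), 4.610611915588379)
```

The top view gives the pad centre at (0.451, −0.349, 0.162). Rack +x points to about (0.07, −1). The cabinet front is at x≈0.58, so I approach via (0.42, 0.15) and then move over the pad.

>>> carry_out(motion=[-4.3, -4.3, 0, 0, 0, 0, -4.3, -4.3, 0, 0, 0, 0, -4.3, -4.3, 0, 0, 0, 0, -4.3, -4.3, 0, 0, 0, 0, -4.3, -4.3, 0, 0, 0, 0, -4.3, -4.3, 0, 0, 0, 0, -4.3, -4.3, 0, 0, 0, 0, -4.3, -4.3, 0, 0, 0, 0], hand=0, grip_force=10)

```text
clock: 1.9
tool_pos: [0.4183, 0.1504, 0.303]
eef_rot: [0.167, 0.986, 0.0, 0.0]
contact_force: [-0.0, 0.9, -0.9]
opening: 0.113
```

>>> carry_out(motion=[0, 0, 0, 0, 0, 0.165, 0, 0, 0, 0, 0, 0.165, 0, 0, 0, 0, 0, 0.165, 0, 0, 0, 0, 0, 0.165, 0, 0, 0, 0, 0, 0.165, 0, 0, 0, 0, 0, 0.165, 0, 0, 0, 0, 0, 0.165])

```text
clock: 2.78
tool_pos: [0.4175, 0.1521, 0.3029]
eef_rot: [0.68, 0.733, 0.0, 0.0]
contact_force: [0.0, -0.8, 0.6]
opening: 0.007
```

Run:
```python
from h import *
s=monitor.get_state(); M=R.from_quat(s["eef_rot"]).as_matrix(); print(s["tool_pos"],s["q"]); print(M.round(3))
for t in [(.448,-.29,.30),(.451,-.349,.236)]: print((M.T@(np.array(t)-s["tool_pos"])*100).round(2))
```

```text
[0.4175212  0.15212643 0.30292179] [-0.51555638  0.46274512  0.09257216  2.09534899 -0.07500484  0.58576581
 -0.29543102]
[[-0.075  0.997  0.001]
 [ 0.997  0.075  0.   ]
 [ 0.     0.001 -1.   ]]
[-44.32  -0.26   0.27]
[-50.23  -0.41   6.67]
```

>>> carry_out(motion=[-5.5, 0, 0, 0, 0, 0, -5.5, 0, 0, 0, 0, 0, -5.5, 0, 0, 0, 0, 0, -5.5, 0, 0, 0, 0, 0, -5.5, 0, 0, 0, 0, 0, -5.5, 0, 0, 0, 0, 0, -5.5, 0, 0, 0, 0, 0, -5.5, 0, 0, 0, 0, 0])

```text
clock: 3.78
tool_pos: [0.4527, -0.2884, 0.3029]
eef_rot: [0.678, 0.735, 0.0, 0.0]
contact_force: [0.9, 0.4, -0.5]
opening: 0.002
```

```bash
cat > w.py <<'E'
from h import *
import sys
s=monitor.get_state(); M=R.from_quat(s["eef_rot"]).as_matrix(); T=np.array(s["tool_pos"])
p=snapshot("wrist"); save(p,sys.argv[1])
P,u,v=pts(p,red(p)); H=np.array(p["hand_eye"]); Q=P@H[:3,:3].T+H[:3,3]; W=Q@M.T+T
m=(W[:,2]>.12)&(W[:,2]<.19); Q,W=Q[m],W[m]
print(T.round(4),M.round(3).tolist(),np.round(s["contact_force"],2)); print(len(W),"pad world",W.mean(0).round(4),"tool",Q.mean(0).round(4))
if len(W): print(cv2.minAreaRect((W[:,:2]*1000).astype(np.float32)), W.min(0).round(3),W.max(0).round(3))
E
python3 w.py w1
```

```text
[ 0.4527 -0.2884  0.3029] [[-0.08, 0.997, 0.001], [0.997, 0.08, 0.0], [0.0, 0.001, -1.0]] [ 0.94  0.35 -0.51]
69 pad world [ 0.434  -0.3404  0.1594] tool [-0.0504 -0.0229  0.1435]
((443.1534423828125, -347.8193664550781), (9.538043975830078, 48.82135772705078), 50.2425651550293) [ 0.424 -0.367  0.156] [ 0.459 -0.33   0.167]
```

View pics/w1.png

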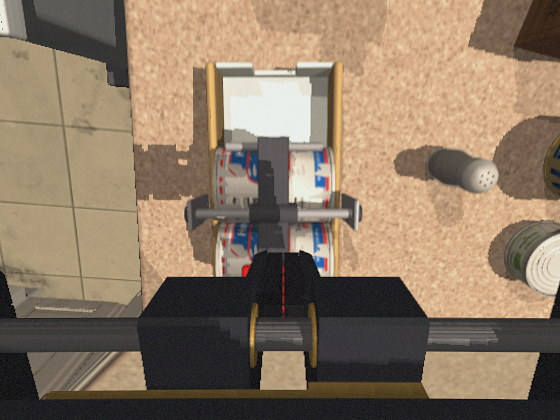

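The wrist view shows the blue/white/red tins and the tomato rocker, with its arm centred at column ~272. The shaft ends are at columns 186 and 360, and the fingers at ~283 hide the pad. That puts the centreline about 5 mm to −y of the tool, which agrees with the top view. I move over the pad and descend to just above it.

>>> carry_out(motion=[-3.2, -0.35, 0, 0, 0, 0, -3.1, -0.35, 0, 0, 0, 0, 0, 0, 2.5, 0, 0, 0, 0, 0, 2.5, 0, 0, 0, 0, 0, 1.2, 0, 0, 0, 0, 0, 0, 0, 0, 0])

```text
clock: 4.58
tool_pos: [0.4505, -0.3496, 0.2402]
eef_rot: [0.678, 0.735, -0.0, -0.001]
contact_force: [0.3, 0.4, 0.2]
opening: 0.008
```

Run:
```python
from h import *
print(monitor.get_state()["contact_force"])
p=snapshot("top"); a=p["frame"][215:325,330:490]
q=snapshot("scene"); b=q["frame"][220:350,290:450]
a=cv2.resize(a,(400,275),interpolation=2); b=cv2.resize(b,(400,325),interpolation=2)
cv2.imwrite("pics/c1.png",np.vstack([a,b])[:,:,::-1])
```

```text
[0.26069796 0.39860594 0.15846114]
```

View pics/c1.png

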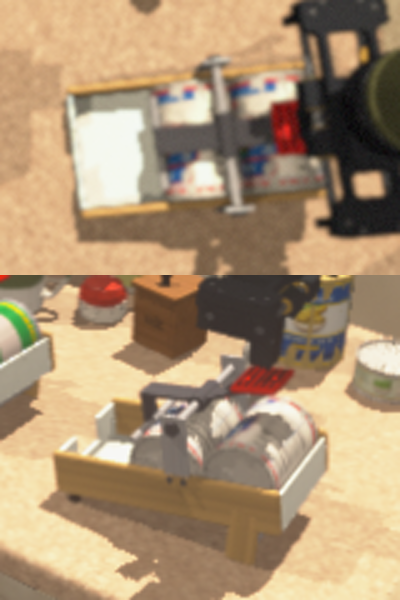

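The fingertips stand just above the middle of the red pad. I press now, following the pad's backward drift.

>>> carry_out(motion=[0, 0, 0.8, 0, 0, 0, -0.1, 0, 0.6, 0, 0, 0, -0.2, 0, 0.6, 0, 0, 0, -0.2, 0, 0.6, 0, 0, 0, -0.2, 0, 0.6, 0, 0, 0, -0.1, 0, 0.4, 0, 0, 0])

```text
clock: 5.42
tool_pos: [0.4517, -0.3603, 0.2055]
eef_rot: [0.679, 0.734, -0.001, 0.002]
contact_force: [-0.8, -3.3, 7.4]
opening: 0.004
```

>>> carry_out(motion=[0, 0, 0.3, 0, 0, 0, 0, 0, 0.3, 0, 0, 0, 0, 0, 0.2, 0, 0, 0, 0, 0, 0, 0, 0, 0])

```text
clock: 5.92
tool_pos: [0.4518, -0.3614, 0.2]
eef_rot: [0.679, 0.734, -0.001, 0.004]
contact_force: [-4.8, -2.5, 22.7]
opening: 0.004
```

The force rose to 23 N, so the pad is at its stop. I hold it there and look.

>>> carry_out(motion=[0, 0, 0, 0, 0, 0, 0, 0, 0, 0, 0, 0, 0, 0, 0, 0, 0, 0, 0, 0, 0, 0, 0, 0, 0, 0, 0, 0, 0, 0, 0, 0, 0, 0, 0, 0, 0, 0, 0, 0, 0, 0, 0, 0, 0, 0, 0, 0])

```text
clock: 6.92
tool_pos: [0.4518, -0.3614, 0.2]
eef_rot: [0.679, 0.734, -0.001, 0.004]
contact_force: [-3.5, -1.3, 22.5]
opening: 0.001
```

```bash
cat > look.py <<'E'
from h import *
import sys
p=snapshot("top"); a=p["frame"][215:325,330:490]
for r in finder.masks_of(p,"tomato_tin_1")[:3]:
    P,_,_=pts(p,r["pixels"]); print(round(r["p"],2),np.round(r["extent"]),np.median(P,0).round(3))
q=snapshot("scene"); b=q["frame"][220:350,290:450]
for r in finder.masks_of(q,"tomato_tin_1")[:3]:
    P,_,_=pts(q,r["pixels"]); print(round(r["p"],2),np.round(r["extent"]),np.median(P,0).round(3))
a=cv2.resize(a,(400,275),interpolation=2); b=cv2.resize(b,(400,325),interpolation=2)
cv2.imwrite(f"pics/{sys.argv[1]}.png",np.vstack([a,b])[:,:,::-1])
E
python3 look.py c2
```

```text
0.66 [388. 244. 420. 294.] [ 0.431 -0.269  0.1  ]
0.63 [361. 252. 395. 297.] [ 0.44  -0.199  0.088]
0.7 [316. 258. 362. 296.] [ 0.403 -0.219  0.082]
0.65 [341. 267. 387. 299.] [ 0.426 -0.306  0.086]
```

View pics/c2.png

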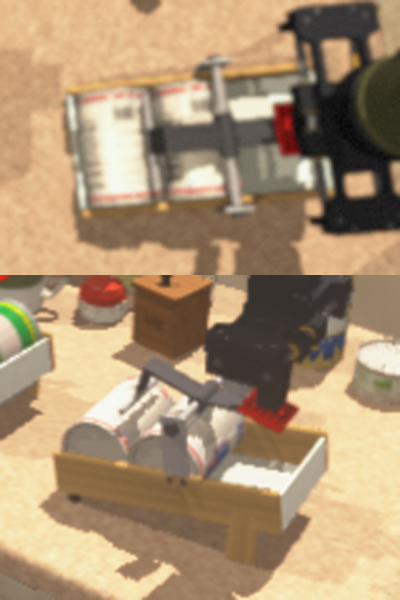

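The front tin lies in the tray (left, top crop), the next one rests against it, and the gate bar is up with the pad down. I now let the pad up, following it back and then lifting clear.

>>> carry_out(motion=[0, 0, -0.4, 0, 0, 0, 0, 0, -0.4, 0, 0, 0, 0.2, 0, -0.6, 0, 0, 0, 0.2, 0, -0.6, 0, 0, 0, 0.2, 0, -0.6, 0, 0, 0, 0.2, 0, -0.6, 0, 0, 0, 0, 0, -0.8, 0, 0, 0, 0, 0, -2, 0, 0, 0])

```text
clock: 8.12
tool_pos: [0.4499, -0.349, 0.256]
eef_rot: [0.678, 0.735, -0.0, -0.002]
contact_force: [0.2, -0.3, 0.2]
opening: 0.008
```

>>> carry_out(motion=[0, 0, -3, 0, 0, 0, 0, 0, -4, 0, 0, 0, 0, 0, 0, 0, 0, 0, 0, 0, 0, 0, 0, 0])

```text
clock: 8.62
tool_pos: [0.4501, -0.3494, 0.3259]
eef_rot: [0.678, 0.735, -0.0, -0.001]
contact_force: [-0.3, -0.0, -0.5]
opening: 0.007
```

```bash
python3 look.py c3
python3 - <<'E'
from h import *
p=snapshot("top"); P,u,v=pts(p,red(p)); m=(P[:,1]<-.25)&(P[:,1]>-.45)&(P[:,2]>.11)&(P[:,2]<.19)&(P[:,0]<.55)
Q=P[m]; c=np.linalg.lstsq(np.c_[Q[:,:2]-Q[:,:2].mean(0),np.ones(len(Q))],Q[:,2],rcond=None)[0]
print(len(Q),Q.mean(0),c,monitor.get_state()["contact_force"])
E
```

```text
0.69 [362. 250. 394. 295.] [ 0.442 -0.202  0.087]
0.61 [389. 246. 426. 295.] [ 0.43 -0.27  0.1 ]
0.81 [342. 267. 388. 297.] [ 0.426 -0.306  0.087]
0.77 [314. 260. 352. 295.] [ 0.393 -0.209  0.083]
343 [ 0.45368028 -0.34880184  0.16163169] [ 0.01874973 -0.25569488  0.16163169] [ 0.3559642  -1.05129325 -0.06892612]
```

View pics/c3.png

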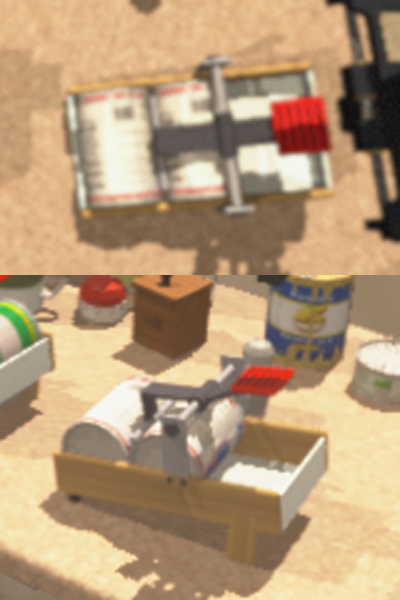

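The front tin is in the tray, the gate is down between the two tins, and the pad is back at its rest pose (z 0.1616). The hand is clear with no contact force, so I hand in.

```bash
python3 -c "
from plant import workorder
print(workorder.finish_job())"
```

```text
the job is handed in; nothing more can be done
None
```

One blue, white and red tin is out in the tray of its rack (the right-hand one), and the gate has dropped behind it to hold back the next. I handed the job in at about 9 s; the hand-in reported no verdict.

With the fingers closed, I pressed only the red pad, down to its stop (wrist force 23 N), and held it there for over a second. I kept it down until the picture showed the front tin in the tray, then let the pad come up and lifted clear.

- **Tins:** The front tin lies in the tray, and the next tin sits behind the gate bar.
- **Pad:** It is back at rest, with its centre at z = 0.1616 m, as before the press. The tilt read about 14 degrees, against about 13.5 before.
- **Robot:** The hand is about 10 cm above the pad, and the force reading is at noise level.
- **Surroundings:** The wrist force stayed near zero except while pressing the pad. I took no separate measurement of the green-tin rack or the loose things at the end.

No check failed. The first wrist-camera estimate of the pad was off because the fingers hid the pad, so I used the top camera. It agreed with the rocker's centre line in the wrist picture.

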